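# Run a connector through the guarded two-stop test press

### The arm

A 6-joint arm with a two-finger parallel gripper is mounted at the origin on a cart in front of the work surface, level with it; the furniture and walls round the work are solid. World frame = base frame: x ahead of the robot, y to its left, z up, the work surface at z = 0. Lengths are in mm, angles in rad, forces in N, time in s.
With the tool pointing down it reaches from about 275 to 750 mm from the base axis. Payload 10.2 kg.
Tool frame: the origin (TCP) lies at the very end of the fingers, on their centre line; the grasp point (between the pads) lies 19 mm behind it; z points along the fingers, y is the line along which they close (so a half turn about z gives the same grasp; the last joint's range is limited). The gripper opens to 85 mm and grips with 20 to 120 N. Pads are 22 mm wide; open, the fingers measure 114 mm over their backs; the gripper's body (76 mm by 85 mm) begins 54 mm behind the grasp point. The pads swing forward as they close: fully open they stand 13 mm farther back than shut.
Start: joints at [-1.562, 0.313, 1.498, -0, 1.331, -0.223], TCP at [120.594, -510.968, 231.294] pointing down, gripper open.
Joint ranges: [-2.94, 2.94], [-0.97, 2.17], [0.19, 2.56], [-1.23, 4.37], [0.02, 3.11], [-2.88, 2.88]. Speed limits (rad/s): [2.39, 2.39, 3.01, 3.14, 3.14, 3.14].

### API

Orientations are given as a unit quaternion [w, x, y, z].
In Python, from rig import * gives the robot as it stands. The module is installed in compiled form; this text tells all that it offers.
- The arm moves only by the shell command python3 -m crank 'ROWS' [FORCE]. ROWS is JSON, a list that holds one entry, the list of rows, each a list of 7 numbers: the shift along the tool's x, y, z in units of 25 mm (1.0 is 25 mm), then the turn, a rotation vector about the tool's x, y, z in units of 8 degrees (1.0 is 8 degrees), then the finger opening in mm, from 0 to 85.4. A call has exactly 8 rows; each row shifts and turns the commanded pose from where the row before left it, along the tool's axes as they then stand; what a row does not reach is not made up. A row lasts 1/10 s, in which the tool goes at most 50 mm and 8.59 degrees, less where a joint would pass 70% of its speed; a pose out of reach is approached as far as the arm can. A call is refused whole if a number of a shift passes 1 or a number of a turn 1, either way. A call with a gripper value outside its range is refused whole. The fingers move at their own pace and stop on an object; FORCE is the grip in N (left out, the last holds). Time passes only in rows, so rows that do not move let the fingers close, or fill a call up. It gives the time, the measured TCP pose, the force, the opening and the grip force at its end, in the units of the state.
- sense(): the state, without advancing time (a new reading comes with each control period).
- capture(name): name is "scene" or "top" or "wrist"; returns the picture (384x512x3 uint8, blue, green, red); there is no depth.
- camera_model(name): a dict with "fx", "fy", "cx", "cy" (pixels), "k1" (the pictures are not rectified: a ray, as slopes to the right and down, at radius r is drawn at 1 + k1 r^2 times it, then the intrinsics apply), "world_from_camera" (4x4, takes a point from camera to world coordinates); the wrist camera has in their place "T_tool_cam" (4x4, takes a point from camera to tool coordinates, whose origin is the TCP and whose axes are the flange's). Camera axes: x right, y up, looking along -z (the intrinsics and any distortion apply to the point x, -y, -z); pixel columns grow to the right and rows downward; lengths in mm; the calibration is good to about 2 mm. A picture is of the moment at which its call begins: read the wrist's pose just before it. camera_model takes no time and is no camera call.
- finish_job(): hands the job in; it is judged then, once.
The state is a dict: "time_s": time; "joints": joint angles; "dq": joint speeds; "tau": joint torques, N m; "eef_pos": TCP position; "ee_rot": TCP orientation; "force": force on the tool from outside, world axes, zero at the start; "wrist_torque": the same for the moment, N m; "grip_width": opening from 0.0 (shut) to 1.0 (fully open); "grip_force": force on a finger pad.
Only numpy, scipy, OpenCV 4.12 (cv2) and the standard library are available. Lean on these libraries where they do the work, as an engineer would, in place of code of your own. Each camera call takes 0.05 s, during which the arm holds its last target. There are 200 camera calls.

### The job

Run the contact test on the connector: stand the solder spool that blocks the tray on the round rubber mat, push the loaded tray fully home under the press, and flip the guard right over so that it stays open on its own. Then press the black plunger pad down through its soft first stop to the hard second stop, hold it there for about half a second, and let it come fully back up. Leave the guard open and the tray home, keep the spool upright, and do not disturb the standing capacitor and relay.

Things in the scene. Friction and masses are not known exactly. Their poses are not given: they have to be found in the camera images.
- press: Grey contact-test press fixed to the bench. Origin: on the bench (z = 0), straight below the plunger's axis. x points to its back (hinge side), -x to its front, where the tray comes out; z up. Base plate x -125..60, y +-60, 12 mm high. A bridge over x -35..55, y +-58 mm, top at z 73, carries boss and plunger; the guard covers the plunger until flipped open.
- pad_top (a point): Centre of the flat top of the black round plunger pad (38 mm across), z 111 when up. Full stroke 18 mm straight down (12 soft, then 6 stiff), so 93 when fully down. Pressing it with closed fingertips is enough.
- pad (a joint): First, soft stage of the plunger: 0 m up, 0.012 m when the pad meets the steel collar (first stop). Spring: about 1.3 N at the start, 2.7 N at the first stop. Springs back when released.
- collar (a joint): Second, stiff stage: pad and collar go down together, 0 m up, 0.006 m at the hard end stop (second stop). Starts to move at about 6 N, needs about 10 N at the end stop. Springs back when released.
- guard (a joint): Flip-up steel guard over the plunger: top plate and two side plates, 80 mm wide, top at z 124 mm when closed, hinged at the press's back. 0 rad closed, 2.2 fully open, leaning back on its stop, below z 155. About 120 g, turns freely; past its balance point at about 1.0 rad it falls open by itself, before that it falls shut. Only when it is open can the plunger be pressed.
- guard_hinge (a point): Middle of the guard's hinge line (which runs along the press's y axis), at x 45, z 83 mm in the press's frame.
- guard_bar (a point): Middle of the guard's round bar, 10 mm thick, 68 long along the press's y, on two horns over the guard's free front edge: closed at x -35, z 143 mm in the press's frame, 100 mm from the hinge line. Push it back (+x of the press) from its front and follow it over the hinge with the fingertips, or pinch it. As it rises, the guard's edge 20 mm below the bar meets the finger too.
- tray (a joint): Slide tray carrying a small black and steel connector, top at z 36 mm: 0 m fully out, 0.060 m fully home under the bridge at its end stop. Moves along the press's +x; friction about 1.5 N, stays where it is left.
- push_plate (a point): Middle of the upper edge of the front face of the tray's upright aluminium push plate, z 48 mm. The plate is 56 mm wide (y), 6 thick, reaches from z 14 to 48 and stands about 45 mm in front of the tray. At home its front face is at x -78 mm in the press's frame, at full out at -138. Push it toward +x of the press.
- spool: Loose spool of solder wire, green rims, 56 mm diameter, 48 high, about 0.35 kg, standing upright on the bench right in front of the push plate. Origin: centre of its underside; z up. Can be gripped across the rims from above or slid along.
- parking_mat: Round black rubber mat, 84 mm diameter, 1 mm thin (a thing slides onto it without catching), lying in one of two spots: close to the right side (-y) of the press's front part, or on the open bench ahead of the press's front, left of it as the robot sees it. Origin: its centre on the bench.
- capacitor: Bystander: loose blue can capacitor, 35 mm diameter, 56 high, standing in the other one of the mat's two spots. Origin: centre of its underside; z up.
- relay: Bystander: loose clear-cased relay, 21 x 28 mm, 38 high, standing at the right side (-y) of the press, near its back. Origin: centre of its underside; z up.
Mind the look-alikes: they are no part of the job. There is more than one size of the spool; the one meant has the size given above.

How it is judged (in metres and radians):
On the way, in this order (a step that is already met when the one before it is completed fails the run):
1. the spool stands on the mat, the tray is home and the guard lies open at its stop (horizontal distance between spool and parking_mat below 0.035 m and angle between spool's own z axis and vertical below 0.1 rad and height (world z) of spool below 0.006 m and value of joint tray above 0.057 m and value of joint guard above 2.05 rad), for 0.3 s.
2. the plunger is held down at its second stop with the tray home and the guard open (value of joint pad above 0.011 m and value of joint collar above 0.0045 m and value of joint tray above 0.057 m and value of joint guard above 2.05 rad), for 0.3 s.
At the end, for the whole second after the job is handed in: The plunger is fully up again (each stage within 1.5 mm), the tray within 3 mm of home, the guard open within 0.15 rad of its stop, and the spool upright and at rest on the mat, its centre within 35 mm of the mat's (all of step 1 and value of joint each of pad, collar below 0.0015 m and linear speed of spool below 0.02 m/s); the robot touches nothing.
It fails at once if the plunger is pressed into its second stage before the tray is home (value of joint collar above 0.003 m and value of joint tray below 0.055 m).
It fails at once if the spool is tipped over (angle between spool's own z axis and vertical above 0.6 rad).
It fails at once if the capacitor is shifted by more than 20 mm or tipped (distance of capacitor from where it was at the start of the episode above 0.02 m or angle between capacitor's own z axis and vertical above 0.3 rad).
It fails at once if the relay is shifted by more than 20 mm or tipped (distance of relay from where it was at the start of the episode above 0.02 m or angle between relay's own z axis and vertical above 0.3 rad).
It also fails if it takes over 67 s, if anything falls off the work surface, if the arm or the gripper's body presses on something with over 40 N, if the wrist force passes 120 N, or if a joint passes its speed limit or range.

## Working session

There is one attempt and no reset: what is moved stays moved. The work goes in short steps, Python scripts to look and compute and a shell command to move; the robot and the scene stay as the last step left them, time stands still between calls to the robot, and variables do not carry over. Pictures are saved under pics/ and viewed, at most 10 in all, crops included, and the job is handed in when it is done.

```bash
mkdir -p pics; cat > h.py <<'E'
from rig import *
import numpy as np, cv2
from scipy.spatial.transform import Rotation as R
def T_of(name,s=None):
    m=camera_model(name)
    if 'world_from_camera' in m: return m,np.array(m['world_from_camera'])
    T=np.eye(4);q=s['ee_rot'];T[:3,:3]=R.from_quat([q[1],q[2],q[3],q[0]]).as_matrix();T[:3,3]=s['eef_pos']
    return m,T@np.array(m['T_tool_cam'])
def ray(m,T,u,v):
    a=np.array([(u-m['cx'])/m['fx'],(v-m['cy'])/m['fy']]);b=a.copy()
    for _ in range(20): b=a/(1+m['k1']*(b@b))
    d=T[:3,:3]@np.array([b[0],-b[1],-1]);return T[:3,3],d
def atz(m,T,u,v,z):
    o,d=ray(m,T,u,v);return o+d*(z-o[2])/d[2]
def proj(m,T,p):
    c=np.linalg.inv(T)@np.append(p,1);b=np.array([c[0],-c[1]])/-c[2];b=b*(1+m['k1']*(b@b))
    return b[0]*m['fx']+m['cx'],b[1]*m['fy']+m['cy']
def tri(*rs):
    A=np.zeros((3,3));B=np.zeros(3)
    for o,d in rs:
        d=d/np.linalg.norm(d);P=np.eye(3)-np.outer(d,d);A+=P;B+=P@o
    return np.linalg.solve(A,B)
E
python3 - <<'E'
from h import *
for n in('scene','top'):
    cv2.imwrite(f'pics/{n}.png',cv2.resize(capture(n),(800,600),interpolation=cv2.INTER_CUBIC))
    m,T=T_of(n);print(n,m['fx'],m['k1'],T.round(3).tolist())
print(camera_model('wrist')['T_tool_cam'],sense())
E
```

```text
scene 413.13335909042416 0.02311626870524649 [[-0.882, 0.292, -0.369, 196.203], [-0.47, -0.584, 0.662, 450.575], [-0.022, 0.757, 0.653, 799.384], [0.0, 0.0, 0.0, 1.0]]
top 479.85011578339436 -0.07159886818661125 [[0.003, 0.999, -0.044, 500.855], [-1.0, 0.003, -0.011, -241.12], [-0.011, 0.044, 0.999, 1140.008], [0.0, 0.0, 0.0, 1.0]]
[[-7.25497833e-04  9.57789470e-01  2.87469660e-01  7.28922266e+01]
 [ 9.99999621e-01  8.33430188e-04 -2.53080968e-04 -4.42734604e-01]
 [-4.81984179e-04  2.87469367e-01 -9.57789711e-01 -1.41569841e+02]
 [ 0.00000000e+00  0.00000000e+00  0.00000000e+00  1.00000000e+00]] {'time_s': 0.1, 'joints': array([-1.56242061e+00,  3.13396869e-01,  1.49834369e+00,  6.39106087e-06,
        1.33098477e+00, -2.23419519e-01]), 'dq': array([-6.41731662e-05, -2.47597809e-03, -2.24138938e-03, -5.02397740e-06,
       -1.36038909e-04,  1.42209318e-03]), 'tau': array([ 2.28722318e-03, -4.12903225e+01, -2.60143125e+01, -2.05481047e-04,
        3.01262124e-03, -5.80468708e-06]), 'eef_pos': array([ 120.58357181, -510.73934755,  230.79741135]), 'ee_rot': array([-5.62736695e-04,  9.93291314e-01,  1.15637556e-01,  6.38624546e-05]), 'force': array([ 0.46700567, -0.22986482, -0.40718599]), 'wrist_torque': array([ 0.00143199, -0.058269  , -0.00077798]), 'grip_force': 0.0, 'grip_width': 0.9961900156148793}
```

View pics/scene.png

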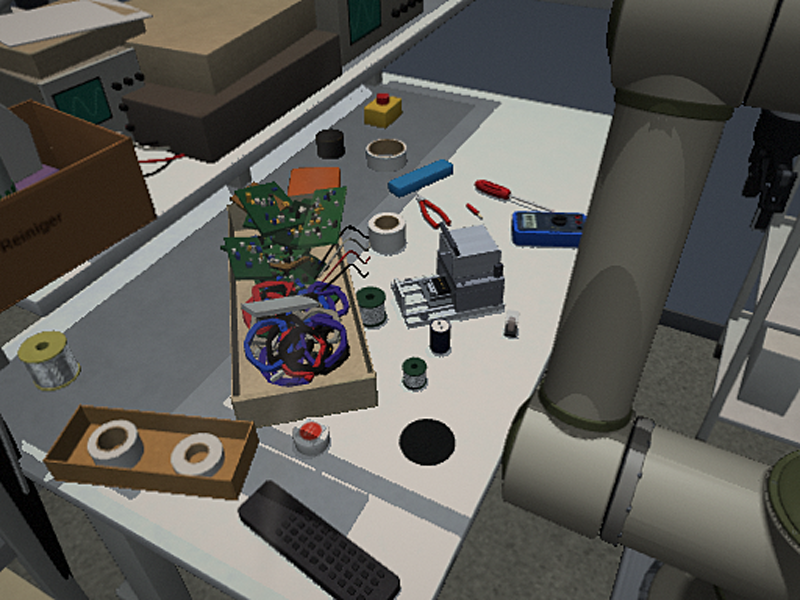

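View pics/top.png

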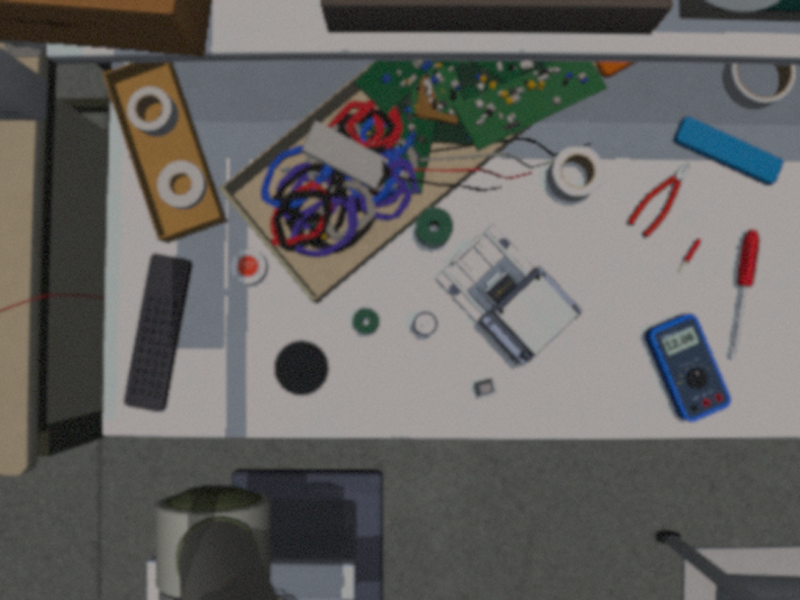

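```bash
python3 - <<'E'
from h import *
a=capture('top')[120:270,180:380];cv2.imwrite('pics/top_c.png',cv2.resize(a,(800,600),interpolation=cv2.INTER_CUBIC))
a=capture('scene')[135:285,210:350];cv2.imwrite('pics/scene_c.png',cv2.resize(a,(560,600),interpolation=cv2.INTER_CUBIC))
E
```

```text
(no output)
```

View pics/top_c.png

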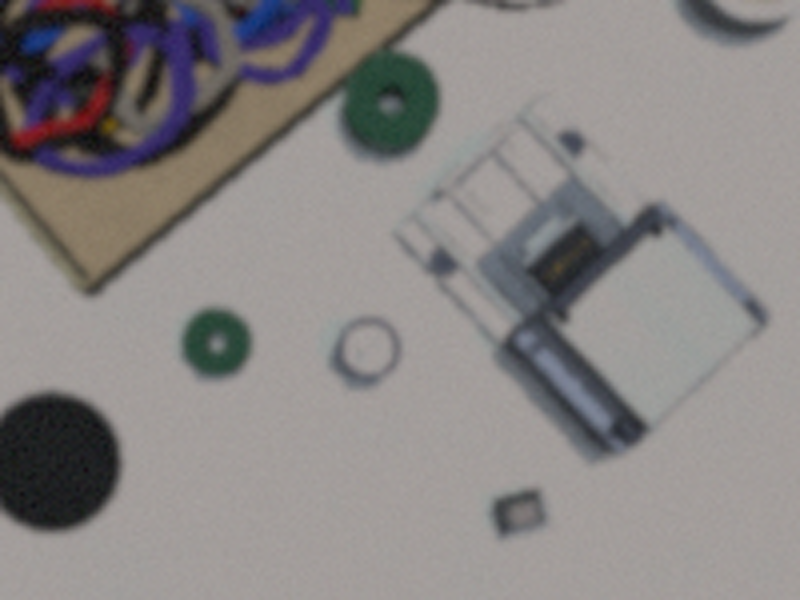

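View pics/scene_c.png

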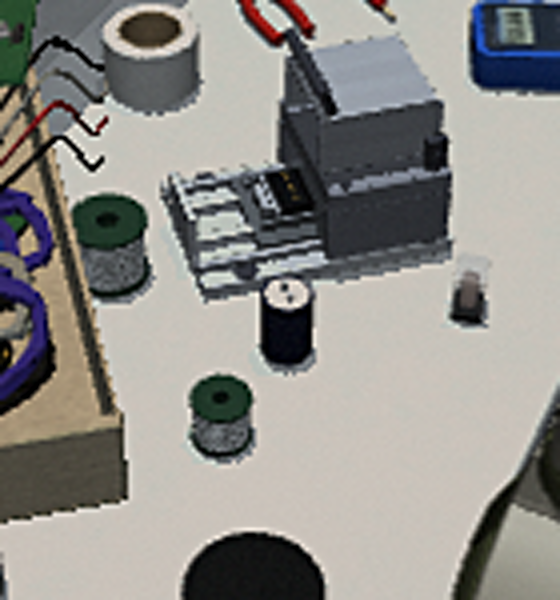

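```bash
cat >> h.py <<'E'
def P(n,U,V):
    o=dict(top=(180,120),scene=(210,135))[n];m,T=T_of(n);return m,T,(U+.5)/4-.5+o[0],(V+.5)/4-.5+o[1]
E
python3 - <<'E'
from h import *
np.set_printoptions(precision=1,suppress=True)
def two(a,b):return tri(ray(*P('top',*a)),ray(*P('scene',*b)))
print('spool',two((390,103),(110,220)),atz(*P('top',390,103),48))
print('small',two((217,342),(220,398)))
print('mat',two((55,461),((427*.64-210)*4,(441*.64-135)*4)),atz(*P('top',55,461),1))
print('cap',two((367,347),(287,293)),atz(*P('top',367,347),56))
print('relay',atz(*P('top',520,512),38))
print('basefront',atz(*P('top',398,232),12),atz(*P('top',535,98),12))
print('bar',two((655,213),(290,38)),two((557,313),(335,112)))
print('bar top',atz(*P('top',655,213),145),atz(*P('top',557,313),145))
print('guardplate back',atz(*P('top',768,318),124),atz(*P('top',640,440),124))
print('r', np.linalg.norm(atz(*P('top',343,103),48)-atz(*P('top',438,103),48)),np.linalg.norm(atz(*P('top',183,342),48)-atz(*P('top',251,342),48)))
E
```

```text
spool [ 653.4 -275.3   51.3] [ 654.  -275.4   48. ]
small [ 517.7 -176.1   34.5]
mat [447.  -78.3   1. ] [446.8 -78.4   1. ]
cap [ 513.8 -262.6   52.9] [ 514.3 -262.3   56. ]
relay [ 420.4 -350.4   38. ]
basefront [ 582.6 -281.3   12. ] [ 662.2 -362.2   12. ]
bar [ 583.3 -411.3  139.7] [ 529.3 -362.1  127.6]
bar top [ 583.3 -410.2  145. ] [ 531.1 -359.   145. ]
guardplate back [ 529.4 -473.6  124. ] [ 464.7 -405.3  124. ]
r 54.346498729484324 38.74188338755451
```

Candidates in the top crop are the big green spool (390,103), measured at about 54 mm across and 51 mm high, a small green spool (217,342) at 39 mm and 35 mm, and white and yellow reels elsewhere. I choose the big one, which stands in front of the tray. The mat is at (55,461), the capacitor at (367,347), the relay at (520,512), and the guard bar runs (655,213)–(557,313).

```bash
python3 -m crank '[[[0,0,0,0,0,-1,85],[0,0,0,0,0,-1,85],[0,0,0,0,0,-1,85],[0,0,0,0,0,-1,85],[1,0.39,0,0,0,0,85],[1,0.39,0,0,0,0,85],[1,0.39,0,0,0,0,85],[1,0.39,0,0,0,0,85]]]' 30
python3 -m crank '[[[1,0.39,0,0,0,0,85],[1,0.39,0,0,0,0,85],[1,0.39,0,0,0,0,85],[1,0.39,0,0,0,0,85],[1,0.39,0,0,0,0,85],[1,0.39,0,0,0,0,85],[1,0.39,0,0,0,0,85],[1,0.39,0,0,0,0,85]]]'
cat >> h.py <<'E'
def show():
    s=sense();q=s['ee_rot'];M=R.from_quat([q[1],q[2],q[3],q[0]]).as_matrix();return s,M
def todo(t):
    s,M=show();print('pos',np.round(s['eef_pos'],1),'toolx',np.round(np.degrees(np.arctan2(M[1,0],M[0,0])),2),'tilt',np.round(M[2],3),'F',np.round(s['force'],1),'units',np.round(M.T@(np.array(t)-s['eef_pos'])/25,2),s['time_s'])
E
python3 -c "
from h import *
todo([654,-275,231])
s=sense();np.save('w1.npy',np.r_[s['eef_pos'],s['ee_rot']]);cv2.imwrite('pics/w1.png',cv2.resize(capture('wrist'),(800,600),interpolation=cv2.INTER_CUBIC))"
```

```text
time_s: 1.0
eef_pos: [219.5, -466.8, 231.2]
ee_rot: [-0.0, 0.923, 0.385, 0.0]
force: [0.2, -1.2, 0.4]
grip_width: 1.0
grip_force: 0.0
time_s: 1.8
eef_pos: [415.8, -379.5, 231.2]
ee_rot: [-0.0, 0.923, 0.385, -0.0]
force: [-0.2, 0.1, 0.2]
grip_width: 0.998
grip_force: 0.0
pos [ 415.8 -379.5  231.2] toolx 45.28 tilt [ 0. -0. -1.] F [-0.2  0.1  0.2] units [9.68 3.83 0.01] 1.8
```

View pics/w1.png

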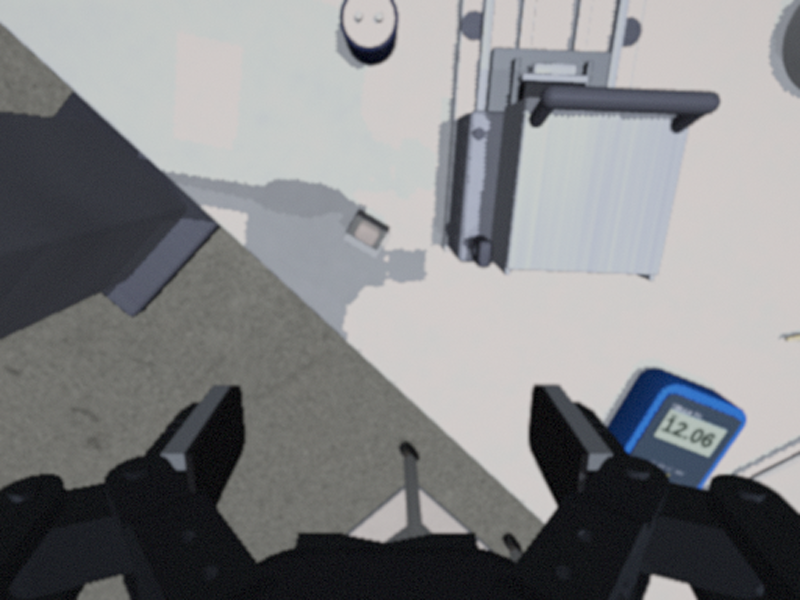

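```bash
python3 -m crank '[[[1,0.38,0,0,0,0,85],[1,0.38,0,0,0,0,85],[1,0.38,0,0,0,0,85],[1,0.38,0,0,0,0,85],[1,0.38,0,0,0,0,85],[0.6,0.38,0,0,0,0,85],[0,0.25,0,0,0,0,85],[0,0,0,0,0,0,85]]]' 
python3 -c "
from h import *
np.set_printoptions(precision=1,suppress=True)
w=np.load('w1.npy');m,T=T_of('wrist',dict(eef_pos=w[:3],ee_rot=w[3:]))
f=.64
for a,z in(((545,99),143),((716,102),143),((368,230),38),((369,16),56),((518,270),124),((655,275),124)): print(a,atz(m,T,a[0]*f,a[1]*f,z))
todo([654,-275,231])
s=sense();np.save('w2.npy',np.r_[s['eef_pos'],s['ee_rot']]);cv2.imwrite('pics/w2.png',cv2.resize(capture('wrist'),(800,600),interpolation=cv2.INTER_CUBIC))"
```

```text
time_s: 2.65
eef_pos: [558.1, -325.8, 230.7]
ee_rot: [-0.0, 0.923, 0.385, -0.0]
force: [0.0, 0.1, 0.2]
grip_width: 0.995
grip_force: 0.0
(545, 99) [ 532.7 -359.6  143. ]
(716, 102) [ 584.5 -413.1  143. ]
(368, 230) [ 423.4 -353.5   38. ]
(369, 16) [ 513.8 -266.    56. ]
(518, 270) [ 475.4 -416.7  124. ]
(655, 275) [ 524.4 -469.2  124. ]
pos [ 558.1 -325.8  230.7] toolx 45.28 tilt [-0. -0. -1.] F [0.  0.1 0.2] units [ 4.1  1.3 -0. ] 2.65
```

View pics/w2.png

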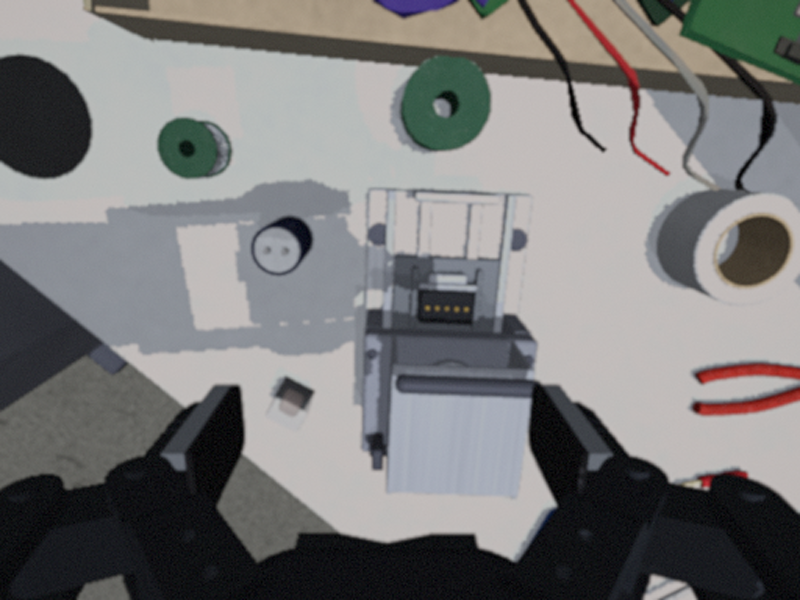

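```bash
python3 -c "
from h import *
np.set_printoptions(precision=1,suppress=True)
w=np.load('w2.npy');m,T=T_of('wrist',dict(eef_pos=w[:3],ee_rot=w[3:]))
f=.64
sp=tri(ray(m,T,446*f,103*f),ray(*P('top',390,103)),ray(*P('scene',110,220)));print('spool',sp,atz(m,T,446*f,103*f,48))
cp=tri(ray(m,T,278*f,250*f),ray(*P('top',367,347)));print('cap',cp)
for n,a,z in(('mat',(37,117),1),('bl',(367,190),12),('br',(531,196),12),('plate',(459,194),48),('bar',(400,383),143),('relay',(291,403),38)):
  p=atz(m,T,a[0]*f,a[1]*f,z);d=p[:2]-[532.5,-410];c=.7071;print(n,p,'press',[-(d[0]+d[1])*c,(d[0]-d[1])*c])
todo([653.5,-276,150])
"
```

```text
spool [ 655.  -276.7   49.6] [ 657.1 -277.9   48. ]
cap [ 514.2 -264.1   47.1]
mat [450.7 -80.8   1. ] press [np.float64(-174.90492189340404), np.float64(-290.62048256173773)]
bl [ 582.3 -281.    12. ] press [np.float64(-126.4079156426986), np.float64(-55.96928531673517)]
br [ 663.7 -367.8   12. ] press [np.float64(-122.58180382520018), np.float64(62.90210524169822)]
plate [ 625.8 -324.3   48. ] press [np.float64(-126.53147938292098), np.float64(5.400207675095984)]
bar [ 534.7 -358.9  143. ] press [np.float64(-37.65500209888964), np.float64(-34.54307986179004)]
relay [ 429.6 -351.4   38. ] press [np.float64(31.317007610472547), np.float64(-114.23875293097377)]
pos [ 557.6 -325.9  230.9] toolx 45.24 tilt [-0. -0. -1.] F [-0.1 -0.9  0.5] units [4.1 1.3 3.2] 2.7
```

```bash
python3 -m crank '[[[0.83,0.28,0.6,0,0,0,78],[0.83,0.28,0.6,0,0,0,78],[0.83,0.28,0.6,0,0,0,78],[0.83,0.28,0.6,0,0,0,78],[0.83,0.26,0.6,0,0,0,78],[0,0,1,0,0,0,78],[0,0,1,0,0,0,78],[0,0,0,0,0,0,78]]]' 
python3 -c "
from h import *
todo([655,-276.5,8])
s=sense();cv2.imwrite('pics/w3.png',cv2.resize(capture('wrist'),(640,480),interpolation=cv2.INTER_CUBIC))"
```

```text
time_s: 3.5
eef_pos: [653.6, -275.6, 102.6]
ee_rot: [-0.003, 0.923, 0.384, -0.002]
force: [0.3, -0.8, -0.1]
grip_width: 0.912
grip_force: 0.0
pos [ 653.6 -275.6  102.6] toolx 45.22 tilt [-0.002 -0.007 -1.   ] F [ 0.3 -0.8 -0.1] units [0.02 0.09 3.78] 3.5
```

View pics/w3.png

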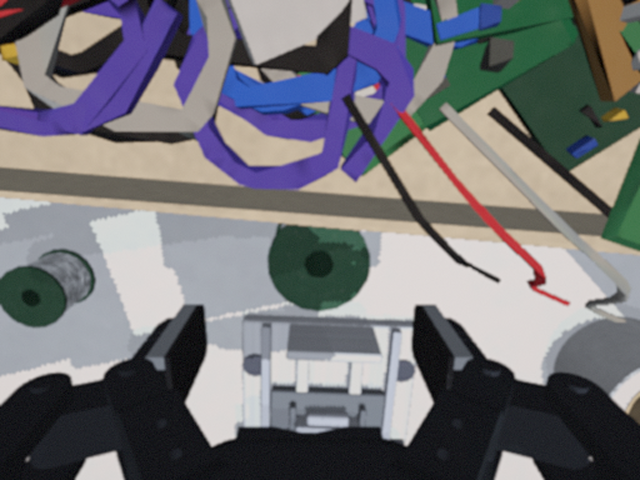

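```bash
python3 -c "
from h import *
s=sense();m,T=T_of('wrist',s);print(m['cx'],m['cy'])
print(atz(m,T,318.5*.8,263.5*.8,48),atz(m,T,31*.8,296*.8,34))
"
python3 -m crank '[[[0.02,0.09,0.7,0,0,0,78],[0,0,0.7,0,0,0,78],[0,0,0.7,0,0,0,78],[0,0,0.7,0,0,0,78],[0,0,0.6,0,0,0,78],[0,0,0.4,0,0,0,78],[0,0,0,0,0,0,45],[0,0,0,0,0,0,45]]]' 30
python3 -m crank '[[[0,0,0,0,0,0,45],[0,0,0,0,0,0,45],[0,0,0,0,0,0,45],[0,0,0,0,0,0,45],[0,0,0,0,0,0,45],[0,0,0,0,0,0,45],[0,0,0,0,0,0,45],[0,0,0,0,0,0,45]]]' 30
```

```text
247.02191081043892 192.79272056499238
[ 658.28560574 -278.96720893   48.        ] [ 519.25038929 -177.09030691   34.        ]
time_s: 4.35
eef_pos: [658.2, -277.3, 12.1]
ee_rot: [0.001, 0.923, 0.385, 0.0]
force: [0.2, 1.5, -3.6]
grip_width: 0.647
grip_force: 32.4
time_s: 5.15
eef_pos: [657.9, -277.0, 11.7]
ee_rot: [0.0, 0.923, 0.385, 0.0]
force: [-1.8, 1.6, 4.7]
grip_width: 0.647
grip_force: 33.1
```

```bash
python3 -m crank '[[[0,0,-0.6,0,0,0,45],[0,0,-0.8,0,0,0,45],[0,0,-0.9,0,0,0,45],[0,0,-0.9,0,0,0,45],[0,-0.5,0,0,0,0,45],[0,-0.8,0,0,0,0,45],[0,-0.9,0,0,0,0,45],[-0.05,-0.9,0,0,0,0,45]]]'
python3 -m crank '[[[-0.1,-0.9,0,0,0,0,45],[-0.1,-0.9,0,0,0,0,45],[0,-0.9,0,0,0,0,45],[0,-0.9,0,0,0,0,45],[0,-0.9,0,0,0,0,45],[0,-0.9,0,0,0,0,45],[0,-0.9,0,0,0,0,45],[0,-0.9,0,0,0,0,45]]]'
python3 -c "
from h import *
todo([449,-79.5,13])
cv2.imwrite('pics/t2.png',cv2.resize(capture('top')[150:300,120:320],(800,600),interpolation=cv2.INTER_CUBIC))"
```

```text
time_s: 5.95
eef_pos: [601.0, -222.5, 91.5]
ee_rot: [-0.0, 0.923, 0.385, -0.0]
force: [-0.7, 0.6, -4.3]
grip_width: 0.651
grip_force: 33.1
time_s: 6.75
eef_pos: [469.7, -99.6, 91.8]
ee_rot: [0.0, 0.923, 0.385, 0.0]
force: [-0.1, -0.8, -3.6]
grip_width: 0.643
grip_force: 33.1
pos [469.7 -99.6  91.8] toolx 45.28 tilt [ 0.  0. -1.] F [-0.1 -0.8 -3.6] units [-0.01 -1.16  3.15] 6.75
```

```bash
python3 -m crank '[[[0,-0.6,0.3,0,0,0,45],[0,-0.4,0.5,0,0,0,45],[0,-0.16,0.6,0,0,0,45],[0,0,0.6,0,0,0,45],[0,0,0.5,0,0,0,45],[0,0,0.35,0,0,0,45],[0,0,0.2,0,0,0,45],[0,0,0.08,0,0,0,45]]]'
python3 -c "
from h import *
todo([449,-79.5,13])"
python3 -m crank '[[[0,0,0,0,0,0,45],[0,0,0,0,0,0,62],[0,0,0,0,0,0,78],[0,0,0,0,0,0,78],[0,0,0,0,0,0,78],[0,0,-0.5,0,0,0,78],[0,0,-1,0,0,0,78],[0,0,-1,0,0,0,78]]]'
```

```text
time_s: 7.6
eef_pos: [449.9, -79.8, 13.0]
ee_rot: [-0.0, 0.923, 0.385, -0.0]
force: [0.2, 0.8, -3.2]
grip_width: 0.646
grip_force: 33.4
pos [449.9 -79.8  13. ] toolx 45.28 tilt [ 0. -0. -1.] F [ 0.2  0.8 -3.2] units [-0.01 -0.03 -0.  ] 7.6
time_s: 8.4
eef_pos: [449.5, -79.7, 76.2]
ee_rot: [-0.0, 0.923, 0.385, -0.0]
force: [0.3, 0.6, 1.0]
grip_width: 0.91
grip_force: 0.0
```

```bash
python3 -m crank '[[[0,0,-0.8,0,0,0,40],[0,0.8,-0.5,0,0,0,0],[0,1,-0.5,0,0,0,0],[0,1,0,0,0,0,0],[0,1,0,0,0,0,0],[0,1,0,0,0,0,0],[0,1,0,0,0,0,0],[0,1,0,0,0,0,0]]]'
python3 -m crank '[[[0,1,0,0,0,0,0],[0,1,0,0,0,0,0],[0,1,0,0,0,0,0],[0,1,0,0,0,0,0],[0,0.8,0,0,0,0,0],[-0.2,0.2,0,0,-1,0,0],[0,0,0,0,-1,0,0],[0,0,0,0,0,0,0]]]'
python3 -c "
from h import *
todo([650.6,-294.8,26])
a=capture('top')[120:270,120:320];cv2.imwrite('pics/t3.png',cv2.resize(a,(800,600),interpolation=cv2.INTER_CUBIC))"
```

```text
time_s: 9.2
eef_pos: [571.2, -200.1, 120.5]
ee_rot: [-0.0, 0.923, 0.385, -0.0]
force: [0.1, -0.5, -0.8]
grip_width: 0.001
grip_force: 0.0
time_s: 10.0
eef_pos: [657.0, -288.4, 118.9]
ee_rot: [0.053, 0.913, 0.383, -0.13]
force: [0.2, -0.0, -0.1]
grip_width: -0.003
grip_force: 0.0
pos [ 657.  -288.4  118.9] toolx 45.52 tilt [-0.277 -0.002 -0.961] F [ 0.2 -0.  -0.1] units [0.68 0.   3.67] 10.0
```

View pics/t3.png

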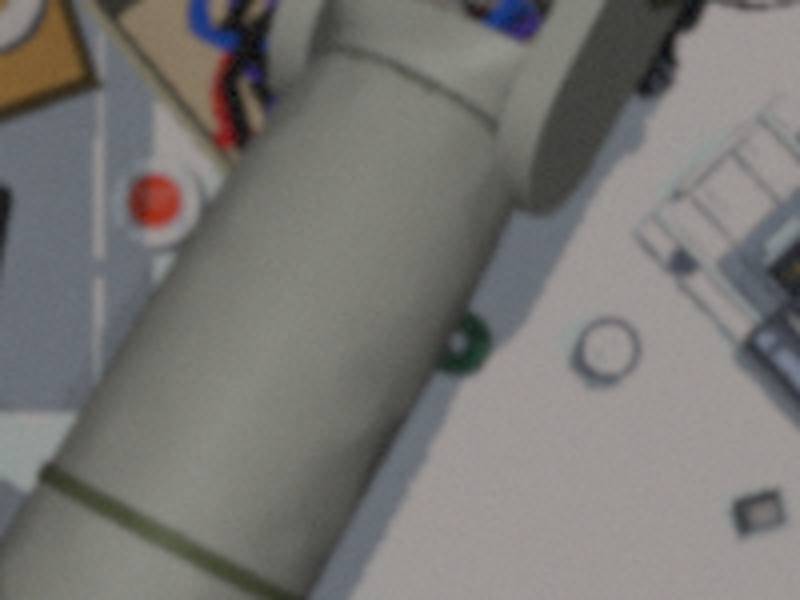

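```bash
python3 -m crank '[[[0.1,0,0.6,0,0,0,0],[0.1,0,0.7,0,0,0,0],[0.1,0,0.7,0,0,0,0],[0.1,0,0.7,0,0,0,0],[0.14,0,0.6,0,0,0,0],[0.14,0,0.37,0,0,0,0],[0,0,0,0,0,0,0],[0,0,0,0,0,0,0]]]'
python3 -m crank '[[[-0.36,0,0.105,0,0,0,0],[-0.36,0,0.105,0,0,0,0],[-0.36,0,0.105,0,0,0,0],[-0.36,0,0.105,0,0,0,0],[-0.36,0,0.105,0,0,0,0],[-0.36,0,0.105,0,0,0,0],[-0.3,0,0.085,0,0,0,0],[0,0,0,0,0,0,0]]]'
python3 -c "
from h import *
todo(np.array([532.5,-410,26])-89*np.array([-.716,-.698,0]))"
```

```text
time_s: 10.85
eef_pos: [649.8, -297.4, 28.3]
ee_rot: [0.054, 0.914, 0.381, -0.128]
force: [-0.1, -0.3, -0.4]
grip_width: -0.003
grip_force: 0.0
time_s: 11.65
eef_pos: [603.6, -343.9, 27.4]
ee_rot: [0.054, 0.914, 0.381, -0.129]
force: [-0.6, 0.4, -0.5]
grip_width: 0.001
grip_force: 0.0
pos [ 603.6 -343.9   27.4] toolx 45.22 tilt [-0.276 -0.    -0.961] F [-0.6  0.4 -0.5] units [-0.29 -0.1   0.14] 11.65
```

```bash
python3 -m crank '[[[-0.16,0,0.045,0,0,0,0],[-0.12,0,0.035,0,0,0,0],[-0.1,0,0.03,0,0,0,0],[-0.08,0,0.02,0,0,0,0],[-0.08,0,0.02,0,0,0,0],[0,0,0,0,0,0,0],[0,0,0,0,0,0,0],[0,0,0,0,0,0,0]]]'
python3 -c "
from h import *
todo(np.array([532.5,-410,26])-89*np.array([-.716,-.698,0]))"
```

```text
time_s: 12.45
eef_pos: [597.0, -350.1, 27.5]
ee_rot: [0.053, 0.914, 0.382, -0.126]
force: [11.0, 11.9, -0.2]
grip_width: 0.002
grip_force: 8.0
pos [ 597.  -350.1   27.5] toolx 45.36 tilt [-0.27   0.002 -0.963] F [11.  11.9 -0.2] units [ 0.06 -0.08  0.05] 12.45
```

```bash
python3 -m crank '[[[0.5,0,-0.15,0,0,0,0],[0.9,0,-0.26,0,0,0,0],[-0.25,0,-0.85,0,0,0,0],[-0.25,0,-0.85,0,0,0,0],[-0.25,0,-0.85,0,0,0,0],[-0.25,0,-0.85,0,0,0,0],[-0.25,0,-0.85,0,1,0,0],[0,0,0,0,1,0,0]]]'
python3 -c "
from h import *
o=np.array([532.5,-410,0]);
todo(o-75*np.array([-.716,-.698,0])+[0,0,137])
s,M=show();print(M.round(3).tolist())
cv2.imwrite('pics/w4.png',cv2.resize(capture('wrist'),(640,480),interpolation=cv2.INTER_CUBIC))
c=capture('scene')[120:300,200:360];cv2.imwrite('pics/s4.png',cv2.resize(c,(640,720)[:2] and (533,600),interpolation=cv2.INTER_CUBIC))"
```

```text
time_s: 13.25
eef_pos: [621.7, -327.4, 142.6]
ee_rot: [0.002, 0.923, 0.386, 0.004]
force: [-0.3, -0.0, -1.1]
grip_width: -0.002
grip_force: 0.0
pos [ 621.7 -327.4  142.6] toolx 45.39 tilt [ 0.005  0.007 -1.   ] F [-0.3 -0.  -1.1] units [-1.86 -0.16  0.21] 13.25
[[0.702, 0.712, 0.009], [0.712, -0.702, -0.001], [0.005, 0.007, -1.0]]
```

```bash
python3 -m crank '[[[-0.7,-0.08,0.1,0,0,0,0],[-0.7,-0.08,0.11,0,0,0,0],[-0.46,0,0,0,0,0,0],[-0.5,0,0,0,0,0,0],[-0.3,0,0,0,0,0,0],[-0.16,0,0,0,0,0,0],[-0.27,0,-0.27,0,0,0,0],[-0.27,0,-0.3,0,0,0,0]]]'
python3 -c "
from h import *
o=np.array([532.5,-410,0]);
todo(o-37.5*np.array([-.716,-.698,0])+[0,0,151.7])"
```

```text
time_s: 14.15
eef_pos: [558.7, -383.3, 148.4]
ee_rot: [0.0, 0.923, 0.386, 0.001]
force: [1.1, 1.8, 1.5]
grip_width: -0.004
grip_force: 1.0
pos [ 558.7 -383.3  148.4] toolx 45.36 tilt [ 0.001  0.001 -1.   ] F [1.1 1.8 1.5] units [ 0.    0.03 -0.13] 14.15
```

```bash
python3 -m crank '[[[-0.33,0,-0.25,0,0,0,0],[-0.33,0,-0.23,0,0,0,0],[-0.36,0,-0.18,0,0,0,0],[-0.37,0,-0.15,0,0,0,0],[-0.39,0,-0.1,0,0,0,0],[-0.39,0,-0.08,0,0,0,0],[-0.4,0,-0.02,0,0,0,0],[-0.4,0,0,0,0,0,0]]]'
python3 -m crank '[[[-0.4,0,0.02,0,0,0,0],[-0.4,0,0.06,0,0,0,0],[-0.3,0,0.05,0,0,0,0],[0,0,0,0,0,0,0],[0,0,0,0,0,0,0],[0,0,-0.6,0,0,0,0],[0,0,-0.6,0,0,0,0],[0,0,0,0,0,0,0]]]'
python3 -c "
from h import *
o=np.array([532.5,-410,0]);
todo(o+0*np.array([-.716,-.698,0])+[0,0,200])
cv2.imwrite('pics/w5.png',capture('wrist'))
a=capture('wrist');b=capture('scene')[90:290,190:390];cv2.imwrite('pics/m5.png',np.hstack([cv2.resize(b,(384,384)),a[:,:416]]))"
```

```text
time_s: 14.95
eef_pos: [505.0, -437.4, 173.9]
ee_rot: [0.0, 0.923, 0.385, 0.0]
force: [-4.1, 5.2, 10.9]
grip_width: 0.0
grip_force: 5.3
time_s: 15.75
eef_pos: [486.3, -457.5, 201.4]
ee_rot: [0.002, 0.923, 0.385, 0.0]
force: [-0.2, 0.4, -0.6]
grip_width: -0.002
grip_force: 0.0
pos [ 486.3 -457.5  201.4] toolx 45.27 tilt [-0.001  0.004 -1.   ] F [-0.2  0.4 -0.6] units [ 2.65 -0.02  0.06] 15.75
```

View pics/m5.png

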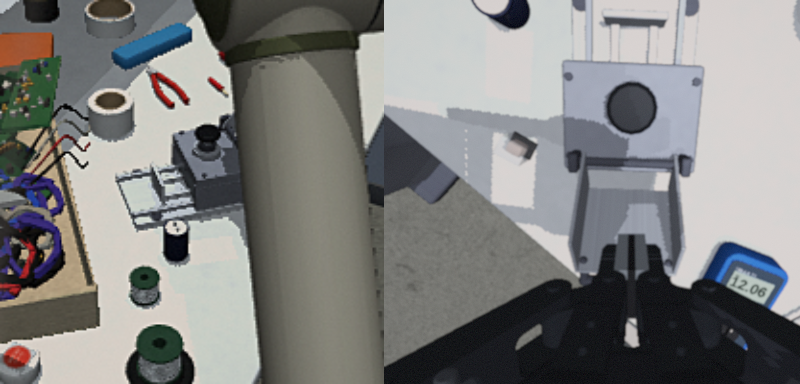

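```bash
python3 -c "
from h import *
s=sense();m,T=T_of('wrist',s);p=atz(m,T,248,107,111);print(p, 'plate',(lambda d:[-(d[0]*.716+d[1]*.698),d[0]*.698-d[1]*.716])(atz(m,T,250,14,48)-[532.5,-410,0]))
todo([p[0],p[1],135])"
```

```text
[ 533.710229   -408.32545544  111.        ] plate [np.float64(-75.08390069830949), np.float64(0.12219964181960563)]
pos [ 485.9 -456.5  198.4] toolx 45.27 tilt [ 0.    -0.001 -1.   ] F [ 0.1 -0.3 -0.4] units [2.71 0.01 2.54] 15.9
```

```bash
python3 -m crank '[[[0.6,0,0,0,0,0,0],[0.8,0,0,0,0,0,0],[0.8,0,0,0,0,0,0],[0.51,0,0.4,0,0,0,0],[0,0,0.8,0,0,0,0],[0,0,0.8,0,0,0,0],[0,0,0.54,0,0,0,0],[0,0,0,0,0,0,0]]]'
python3 -c "
from h import *
todo([533,-409,95])"
```

```text
time_s: 16.7
eef_pos: [533.3, -407.4, 133.2]
ee_rot: [-0.002, 0.923, 0.385, -0.001]
force: [0.5, 0.5, 0.1]
grip_width: -0.003
grip_force: 0.0
pos [ 533.3 -407.4  133.2] toolx 45.29 tilt [ 0.    -0.005 -1.   ] F [0.5 0.5 0.1] units [-0.06  0.04  1.53] 16.7
```

```bash
python3 -m crank '[[[0,0.04,0.4,0,0,0,0],[0,0,0.4,0,0,0,0],[0,0,0.25,0,0,0,0],[0,0,0.2,0,0,0,0],[0,0,0.15,0,0,0,0],[0,0,0.1,0,0,0,0],[0,0,0,0,0,0,0],[0,0,0,0,0,0,0]]]'
python3 -c "
from h import *
todo([533,-409,93])"
```

```text
time_s: 17.5
eef_pos: [534.7, -409.2, 99.1]
ee_rot: [0.0, 0.923, 0.385, 0.0]
force: [-1.8, 1.5, 4.9]
grip_width: 0.002
grip_force: 2.5
pos [ 534.7 -409.2   99.1] toolx 45.28 tilt [-0.     0.001 -1.   ] F [-1.8  1.5  4.9] units [-0.04 -0.05  0.24] 17.5
```

```bash
python3 -m crank '[[[0,0,0.08,0,0,0,0],[0,0,0.08,0,0,0,0],[0,0,0.08,0,0,0,0],[0,0,0.06,0,0,0,0],[0,0,0.04,0,0,0,0],[0,0,0,0,0,0,0],[0,0,0,0,0,0,0],[0,0,0,0,0,0,0]]]'
python3 -c "
from h import *
todo([533,-409,93])"
```

```text
time_s: 18.3
eef_pos: [534.9, -409.3, 92.9]
ee_rot: [0.001, 0.923, 0.385, 0.0]
force: [-6.4, 5.0, 18.5]
grip_width: 0.0
grip_force: 9.0
pos [ 534.9 -409.3   92.9] toolx 45.29 tilt [-0.     0.002 -1.   ] F [-6.4  5.  18.5] units [-0.04 -0.06 -0.01] 18.3
```

```bash
python3 -m crank '[[[0,0,0,0,0,0,0],[0,0,0,0,0,0,0],[0,0,0,0,0,0,0],[0,0,-0.25,0,0,0,0],[0,0,-0.4,0,0,0,0],[0,0,-0.7,0,0,0,0],[0,0,-1,0,0,0,0],[0,0,-1,0,0,0,0]]]'
python3 -m crank '[[[0,0,-1,0,0,0,0],[0,0,-1,0,0,0,0],[-0.5,0,0,0,0,0,0],[-0.7,0,0,0,0,0,0],[-0.7,0,0,0,0,0,0],[0,0,0,0,0,0,0],[0,0,0,0,0,0,0],[0,0,0,0,0,0,0]]]'
python3 -c "
from h import *
todo([533,-409,200])
a=capture('wrist');b=capture('scene')[90:290,190:390];cv2.imwrite('pics/m6.png',np.hstack([cv2.resize(b,(384,384)),a[:,:416]]))"
```

```text
time_s: 19.1
eef_pos: [534.5, -409.0, 174.4]
ee_rot: [-0.0, 0.923, 0.385, -0.0]
force: [0.5, -0.0, -0.8]
grip_width: -0.002
grip_force: 0.0
time_s: 19.9
eef_pos: [501.3, -442.6, 223.3]
ee_rot: [-0.0, 0.923, 0.385, 0.0]
force: [0.3, 0.4, 0.7]
grip_width: -0.0
grip_force: 0.0
pos [ 501.3 -442.6  223.3] toolx 45.29 tilt [ 0.    -0.001 -1.   ] F [0.3 0.4 0.7] units [ 1.85 -0.04  0.93] 19.9
```

View pics/m6.png

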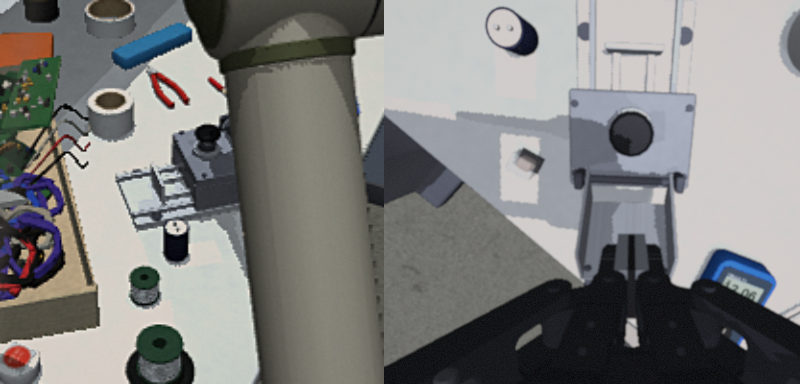

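The picture shows the pad up at (631,131), the guard open below it, the plate at home at (634,48), the spool upright on the mat at (160,345), and the capacitor and relay unmoved.

```bash
python3 -c "
from h import *
print(finish_job())"
```

```text
the job is handed in; nothing more can be done
None
```

The job is handed in, with no verdict shown. The last pictures show the spool upright on the mat, the tray home, the guard open, the plunger back up, and the capacitor and relay where they stood. I pressed the plunger to its second stop (pad at z 93 mm, 18.5 N) and held it there about half a second.

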